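Measure a shoe last on the size gauge

ROBOT

A 6-joint arm with a two-finger parallel gripper is mounted at the origin on the work surface. World frame = base frame: x ahead of the robot, y to its left, z up, the work surface at z = 0. Lengths are in m, angles in rad, forces in N, time in s.
With the tool pointing down it reaches from about 0.3 to 0.825 m from the base axis. Payload 5.4 kg.
Tool frame: the origin (TCP) lies at the very end of the fingers, on their centre line; the grasp point (between the pads) lies 19 mm behind it; z points along the fingers, y is the line along which they close (so a half turn about z gives the same grasp; the last joint's range is limited). The gripper opens to 92 mm and grips with 3 to 60 N. Pads are 20 mm wide; open, the fingers measure 128 mm over their backs; the gripper's body (75 mm by 189 mm) begins 69 mm behind the grasp point.
Start: joints at [-1.391, 0.158, 1.597, -0, 1.386, -0.21], TCP at [0.218, -0.532, 0.215] pointing down, gripper open.
Joint ranges: [-2.91, 2.91], [-0.94, 2.29], [0.18, 2.7], [-1.29, 4.43], [0.17, 2.64], [-3, 3]. Speed limits (rad/s): [2.57, 2.57, 3.14, 3.14, 3.14, 3.14].

INTERFACE

Orientations are given as a rotation vector (axis times angle).
In Python, from workcell import bot gives the robot as it stands. Calls block until the motion is done:
- bot.goto(position, orientation): joint-space move of the TCP to a pose.
- bot.line_to(position, rot=None, max_speed=0.15): straight line of the TCP; rot=None keeps the orientation; max_speed is the mean speed in m/s.
- bot.set_joints(angles): joint-space move.
- bot.set_gripper(opening, newtons=None): opening from 0.0 (shut) to 1.0 (fully open); newtons is the grip in N (None keeps the last); returns when the fingers have stopped.
- bot.hold(seconds).
- bot.inverse_kinematics(position, orientation): joint angles nearest the present ones, or None.
- bot.read_camera(name): name is "scene" or "top" or "wrist"; returns a dict with "pixels" (420x560x3 uint8, blue, green, red), "fx", "fy", "cx", "cy" (pixels), "k1" (the pictures are not rectified: a ray, as slopes to the right and down, at radius r is drawn at 1 + k1 r^2 times it, then the intrinsics apply), "R" (3x3) and "t" (3): a world point X has camera coordinates R X + t. Camera axes: x right, y down, z forward; pixel columns grow to the right and rows downward; lengths in m; the calibration is good to about 2 mm. A picture is of the moment at which its call begins. There is no depth.
A pose or a line that the arm cannot do raises bot.MotionError and nothing moves.
- bot.job_done(): hands the job in; it is judged then, once.
Readings, each from a call of its own:
- bot.current_clock(): time.
- bot.current_joints(): joint angles.
- bot.current_joint_vel(): joint speeds.
- bot.current_effort(): joint torques, N m.
- bot.current_ee_pos(): TCP position.
- bot.current_tool_rot(): TCP orientation.
- bot.current_contact_force(): force on the tool from outside, world axes, zero at the start.
- bot.current_ft_torque(): the same for the moment, N m.
- bot.current_opening(): opening from 0.0 (shut) to 1.0 (fully open).
- bot.current_grip_force(): force on a finger pad.
Only numpy, scipy, OpenCV 4.12 (cv2) and the standard library are available. Lean on these libraries where they do the work, as an engineer would, in place of code of your own. Each camera call takes 0.05 s, during which the arm holds its last target. There are 200 camera calls.

TASK

Measure the short wooden shoe last on the size gauge, pushing only. First push the last across the bench until its straight side lies flat against the gauge's fence; then push the sliding jaw towards the heel stop until the last sits snugly, its heel against the stop and the jaw against its toe. Do not lift or tip the last, and leave the other things on the bench where they are.

Things in the scene. Friction and masses are not known exactly. Their poses are not given: they have to be found in the camera images.
- last: The short shoe last to measure: loose solid wooden foot form standing on its sole, 190 mm long, 68 wide, 72 high, 0.3 to 0.5 kg. Origin: underside, midway along length and width; +y to the toe, +x to its straight inner side, z up. At the start the inner side faces roughly to the fence and the toe to the jaw (within 0.3 rad). The longer last is not the one.
- inner_side (a point): On the last's straight inner side, at (34, -5, 12) mm in the last's frame. This side is a flat wall at x = +34 mm from y = -50 to +40 mm, upright from 4 to 22 mm above the bench; above that the last narrows. Pushing the last along takes 2 to 4 N, squaring it up flat against the fence up to about 15 N; one end may stay a few mm off and want a second push beside it.
- outer_side (a point): On the last's outer side, opposite, at (-32, -5, 12) mm in the last's frame: where to push it. Nearly straight: x = -28 mm at y = -50 mm, -34 mm at y = +25 to +42 mm; upright from 4 to 22 mm high. Above, the last slopes in to a cone 30 mm wide, 72 mm high from y = -72 to -12 mm; the instep falls from 62 mm high at y = -5 mm to 28 mm near the toe.
- heel (a point): The rearmost point of the last, at (0, -95, 12) mm in the last's frame; the heel is rounded, its tip 16 mm wide.
- toe (a point): The foremost point of the last, at (0, 95, 12) mm in the last's frame; the toe is rounded, its tip 10 mm wide.
- gauge: Size gauge fixed to the bench: aluminium fence bar, a stop at one end, a steel jaw sliding along it. Origin: inner corner of fence and stop, on the bench. +x away from the robot, +y along the fence from stop to jaw, z up. The last goes at x < 0 between stop and jaw, directly on the bench; when seated its axes are parallel to the gauge's and its origin is at (-34, 95) mm.
- fence (a point): On the fence's face, at (0, 95, 13) mm in the gauge's frame. The face is the plane x = 0 of the gauge, 26 mm high, from y = 0 to 330 mm; the bar behind it is 22 mm thick.
- stop (a point): On the heel stop's face, at (-34, 0, 20) mm in the gauge's frame. The face is the plane y = 0 of the gauge, 40 mm high, reaching 83 mm from the fence towards the robot; the block is 20 mm thick.
- jaw_face (a point): On the jaw's face towards the stop, 34 mm in front of the fence face, 20 mm up. The jaw is an upright steel plate 14 mm thick (from this face away from the stop), 3 to 41 mm above the bench, reaching 80 mm from the fence towards the robot; push on its other side, towards the stop. Its carriage rides on the fence behind the plate (50 mm long, black knob up to 53 mm high).
- jaw (a joint): The jaw's slide: distance in metres from the stop face to the jaw's face; starts at 0.255 to 0.29, range 0.10 to 0.30. About 2 N of friction; stays where it is left. Reads 0.190 when shut on the seated last. Pushed on, the jaw carries the last along with it to the stop.
- long_last: Bystander, leave alone: a longer shoe last of the same shape, 258 mm long and 98 mm high; origin as for the short one.
- tape: Bystander, leave alone: roll of paper tape lying flat, 90 mm across, 25 mm high; origin under its centre.
- glue_bottle: Bystander, leave alone: yellow glue bottle with a pointed neck, 68 mm across, 152 mm high, behind the fence; origin under its centre.
- jar: Bystander, leave alone: white jar, 66 mm across, 75 mm high, behind the fence; origin under its centre.
- heel_block: Bystander, leave alone: wooden heel block 55 x 60 x 28 mm; origin under its centre.
- hammer: Bystander, leave alone: hammer lying on the bench to the robot's right, handle along its x.
- screwdriver: Bystander, leave alone: screwdriver lying on the bench, handle to its -x.
Mind the look-alikes: they are no part of the job. Leave any pink or red look-alike of the last alone.

How it is judged:
By the outcome, as a careful person would: the job done as asked, in the order asked, and still so for the second after the job is handed in, with the robot touching nothing.
It also fails if it takes over 56 s, if anything falls off the work surface, if the arm or the gripper's body presses on something with over 40 N, if the wrist force passes 120 N, or if a joint passes its speed limit or range.

## Working session

There is one attempt and no reset: what is moved stays moved. The work goes in short steps, each a Python script; the robot and the scene stay as the last script left them, time stands still between calls to the robot, and variables do not carry over. Pictures are saved under pics/ and viewed, at most 10 in all, crops included, and the job is handed in when it is done.

```bash
mkdir -p pics; cat > h.py <<'E'
import numpy as np, cv2
from workcell import bot
from scipy.spatial.transform import Rotation as Ro
def snap(n,f):
    c=bot.read_camera(n); cv2.imwrite(f'pics/{f}.png',c['pixels']); 
    np.savez(f'pics/{f}.npz',**{k:np.array(v) for k,v in c.items()}); return c
def load(f): return dict(np.load(f'pics/{f}.npz'))
def p2w(c,u,v,z):
    K=np.array([[c['fx'],0,c['cx']],[0,c['fy'],c['cy']],[0,0,1]],float)
    p=cv2.undistortPoints(np.array([[[u,v]]],float),K,np.array([float(c['k1']),0,0,0]))[0,0]
    d=c['R'].T@np.array([p[0],p[1],1]); o=-c['R'].T@c['t']
    return (o+d*(z-o[2])/d[2])
E
python3 - <<'E'
from h import *
a=snap('scene','s0');b=snap('top','t0')
for c in(a,b): print(c['fx'],c['k1'],-np.array(c['R']).T@c['t'])
im=b['pixels']; cv2.imwrite('pics/t0.png',cv2.resize(im,(800,600),interpolation=cv2.INTER_CUBIC))
print(bot.current_clock(),bot.current_tool_rot())
E
```

```text
387.7938378262807 -0.02110962646785151 [ 0.97523238 -0.46033297  0.96800414]
464.01877339739156 -0.1270594190084295 [ 0.14365815 -0.02696506  1.5460293 ]
0.1 [-3.08050385e+00 -6.08059449e-01 -5.60581426e-05]
```

View pics/t0.png

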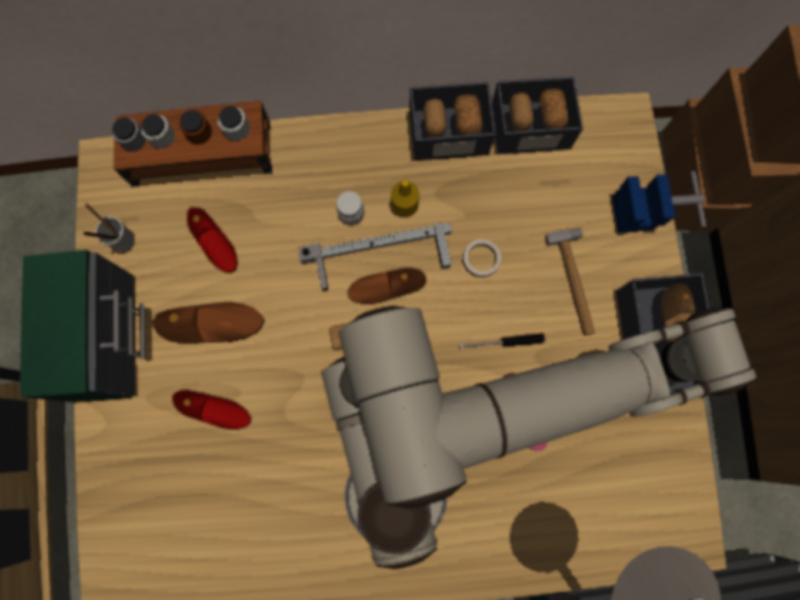

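View pics/s0.png

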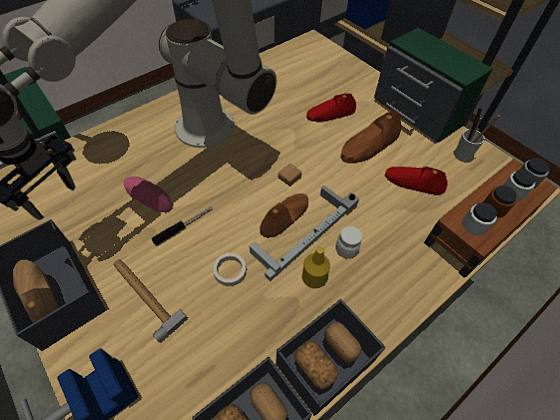

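The possible targets, in the 800x600 top view, are:
- the short brown last at (387,285)
- the long brown last at (210,322)
- red look-alikes at (212,240) and (212,410)
- a pink look-alike at (538,440)
- lumps in the trays, e.g. (678,303)

I choose the brown one at (387,285): it lies before the gauge, with the stop at right (447,245) and the jaw at left (322,270). I'll check it in a close crop.

```bash
python3 - <<'E'
from h import *
im=load('t0')['pixels'][145:250,200:340]
cv2.imwrite('pics/c0.png',cv2.resize(im,None,fx=5.5,fy=5.5,interpolation=cv2.INTER_CUBIC))
im=load('s0')['pixels'][165:285,225:375]
cv2.imwrite('pics/c1.png',cv2.resize(im,None,fx=5,fy=5,interpolation=cv2.INTER_CUBIC))
E
```

```text
(no output)
```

View pics/c0.png

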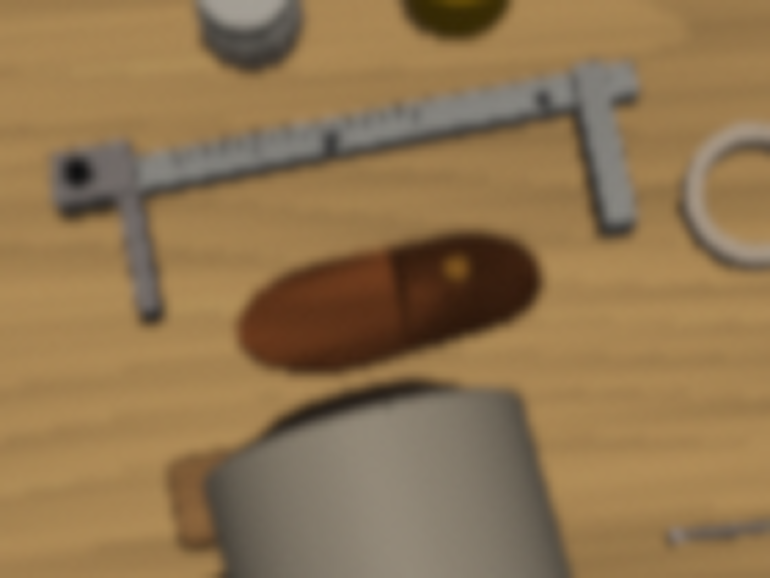

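View pics/c1.png

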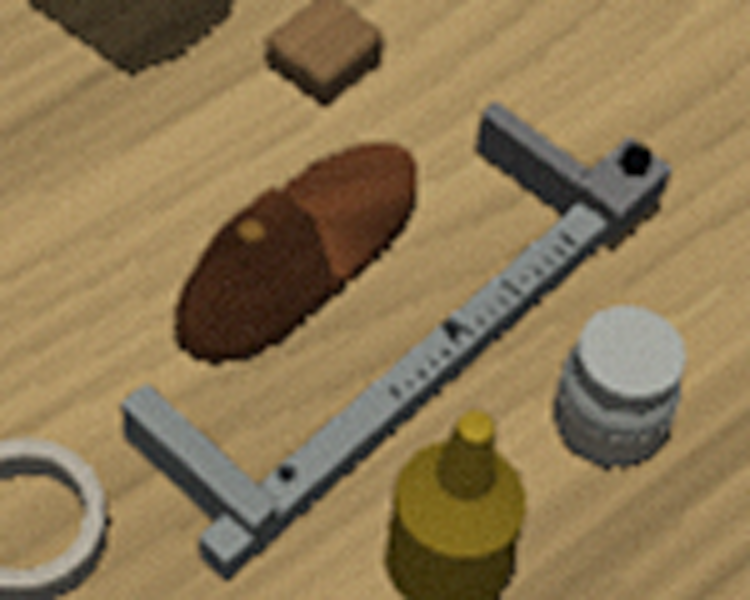

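The crop shows the brown last (two-tone, brass dot on the heel cone) with heel tip near (541,280) and toe near (238,325). The fence's front edge runs (140,193)–(580,103), the stop face (577,108)–(603,232), and the jaw plate's free end is near (152,318).

```bash
python3 - <<'E'
from h import *
t=load('t0'); s=load('s0')
T=lambda u,v,z:p2w(t,200+u/5.5-.4,145+v/5.5-.4,z)
S=lambda u,v,z:p2w(s,225+u/5-.4,165+v/5-.4,z)
for n,f,a in [('fenceL',T,(140,193,.026)),('fenceR',T,(575,104,.026)),('stopU',T,(577,108,.04)),('stopL',T,(603,232,.04)),
('jawfaceL',T,(161,316,.041)),('jawfaceU',T,(145,195,.041)),('jawbackL',T,(142,321,.041)),
('heel',T,(541,280,.015)),('toe',T,(238,325,.015)),('outToe',T,(300,372,.01)),('outHeel',T,(490,324,.01)),('brass',T,(456,267,.072)),('block',T,(180,500,.028)),('blockTL',T,(168,462,.028)),
('S stop far end top inner',S,(152,386,.04)),('S stop inner at fence',S,(272,505,.04)),('S jaw face end top',S,(480,118,.041)),('S jaw back end top',S,(493,104,.041)),('S heel',S,(190,350,.012)),('S toe',S,(417,190,.012)),('Sbrass',S,(250,230,.072)),('Sblock near',S,(382,42,.028)),('Sblock left',S,(267,45,.028)),('Sblock front',S,(325,75,.028)),('Sblock back',S,(325,0,.028)),('Sfence back L', S,(610,222,.026)),('Sfence back R',S,(275,520,.026))]:
    print(n,f(*a)[:2].round(4))
E
```

```text
fenceL [0.5659 0.1256]
fenceR [ 0.5994 -0.1472]
stopU [ 0.5925 -0.1471]
stopL [ 0.5129 -0.1551]
jawfaceL [0.4839 0.1161]
jawfaceU [0.5602 0.1211]
jawbackL [0.4818 0.1278]
heel [ 0.492  -0.1162]
toe [0.48   0.0718]
outToe [0.4484 0.0362]
outHeel [ 0.4682 -0.0826]
brass [ 0.4913 -0.0633]
block [0.3729 0.1133]
blockTL [0.3966 0.119 ]
S stop far end top inner [ 0.5222 -0.1562]
S stop inner at fence [ 0.6196 -0.1492]
S jaw face end top [0.4936 0.1137]
S jaw back end top [0.4904 0.1273]
S heel [ 0.5027 -0.1154]
S toe [0.4966 0.0634]
Sbrass [ 0.4901 -0.0624]
Sblock near [0.403  0.1139]
Sblock left [0.3602 0.0545]
Sblock front [0.4018 0.0679]
Sblock back [0.3534 0.108 ]
Sfence back L [0.5916 0.131 ]
Sfence back R [ 0.6222 -0.1488]
```

```bash
cat >> h.py <<'E'
YAW=.112; G=np.array([.598,-.148])
xh=np.array([np.cos(YAW),np.sin(YAW)]); yh=np.array([-xh[1],xh[0]])
def w(gx,gy,z): return np.r_[G+gx*xh+gy*yh,z]
def g(p): d=np.array(p)[:2]-G; return np.array([d@xh,d@yh])
def rot(a,flip=0):
    y=np.array([-np.sin(a),np.cos(a),0])*(-1 if flip else 1); z=np.array([0,0,-1.])
    return Ro.from_matrix(np.c_[np.cross(y,z),y,z]).as_rotvec()
def F(): f=np.array(bot.current_contact_force()); return np.r_[f[:2]@xh,f[:2]@yh,f[2]]
E
python3 - <<'E'
from h import *
bot.set_gripper(.5)
p=w(-.158,.133,.15); a=YAW+.08
js=[bot.inverse_kinematics(p,rot(a,f)) for f in(0,1)]; print(js)
f=min((0,1),key=lambda i:9 if js[i] is None else abs(js[i][5]))
bot.goto(p,rot(a,f)); bot.line_to(w(-.158,.133,.009)); 
print(f,F(),bot.current_clock(),bot.current_ee_pos())
snap('scene','s1'); snap('wrist','w1')
E
```

```text
[array([-3.62759179e-01, -1.79326879e-01,  2.06354277e+00, -4.44089210e-16,
        1.25737676e+00, -2.12555551e+00]), array([-3.62759179e-01, -1.79326879e-01,  2.06354277e+00, -4.44089210e-16,
        1.25737676e+00,  1.01603715e+00])]
1 [-0.78752775  0.45334544  0.1126145 ] 3.9583 [ 0.42690157 -0.03383816  0.00974012]
```

```bash
python3 - <<'E'
from h import *
for x in [-.12,-.10,-.09,-.084]:
    bot.line_to(w(x,.133,.009),max_speed=.06); print(x,F().round(1),g(bot.current_ee_pos()).round(4))
x=-.084
while x<-.066:
    x+=.002; bot.line_to(w(x,.133,.009),max_speed=.03); f=F(); print(round(x,3),f.round(1),g(bot.current_ee_pos()).round(4))
    if f[0]<-13: break
print(bot.current_clock()); s=snap('scene','s2')
im=s['pixels'][165:285,225:375]
cv2.imwrite('pics/c2.png',cv2.resize(im,None,fx=5,fy=5,interpolation=cv2.INTER_CUBIC))
E
```

```text
-0.12 [-0.4  0.9 -0.5] [-0.1197  0.133 ]
-0.1 [-0.7 -0.5  0.8] [-0.0995  0.1329]
-0.09 [ 0.8  0.5 -0.1] [-0.0895  0.1329]
-0.084 [ 0.3 -0.   0.7] [-0.0836  0.1329]
-0.082 [-0.2 -1.6  0.2] [-0.0821  0.133 ]
-0.08 [-0.9  0.1 -0.1] [-0.08    0.1331]
-0.078 [-1.2  0.1 -0.2] [-0.0778  0.133 ]
-0.076 [-0.7  0.2 -1.1] [-0.0757  0.133 ]
-0.074 [-4.4  0.   2.7] [-0.0748  0.1331]
-0.072 [-12.8  -0.9   9.1] [-0.0747  0.1332]
-0.07 [-19.9  -1.7  14.2] [-0.0746  0.1332]
7.6417
```

View pics/c2.png

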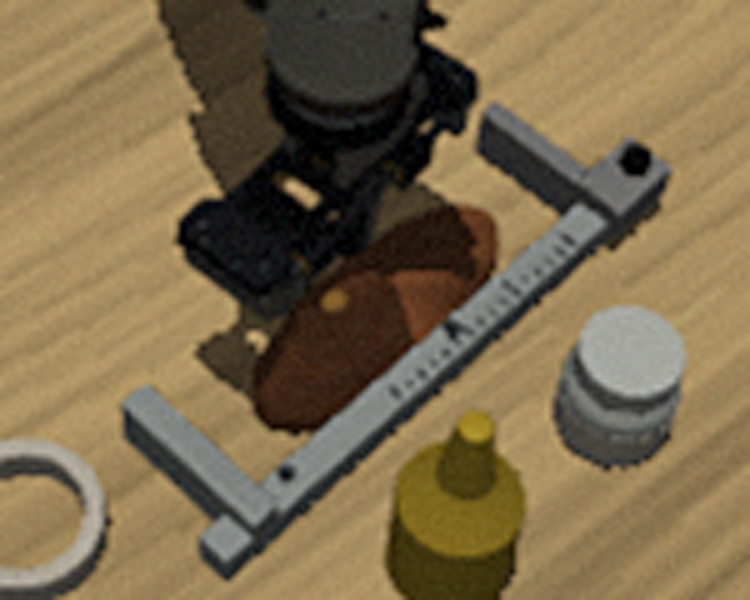

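The last lies along the fence, and the force rose firmly at the nominal position. Next I back off, close the gripper, go behind the jaw and look again.

```bash
python3 - <<'E'
from h import *
bot.line_to(w(-.12,.133,.009)); bot.line_to(w(-.12,.133,.12),max_speed=.25)
bot.set_gripper(0)
r=rot(YAW,1)
bot.goto(w(-.055,.335,.12),r)
a=snap('scene','s3'); b=snap('top','t3'); print(bot.current_clock(),bot.current_ee_pos())
A=cv2.resize(a['pixels'][175:265,265:365],(600,540),interpolation=cv2.INTER_CUBIC)
cv2.imwrite('pics/c3.png',A)
cv2.imwrite('pics/c3t.png',cv2.resize(b['pixels'][145:250,200:340],None,fx=5.5,fy=5.5,interpolation=cv2.INTER_CUBIC))
E
```

```text
10.5 [0.50604705 0.17733316 0.12000495]
```

View pics/c3.png

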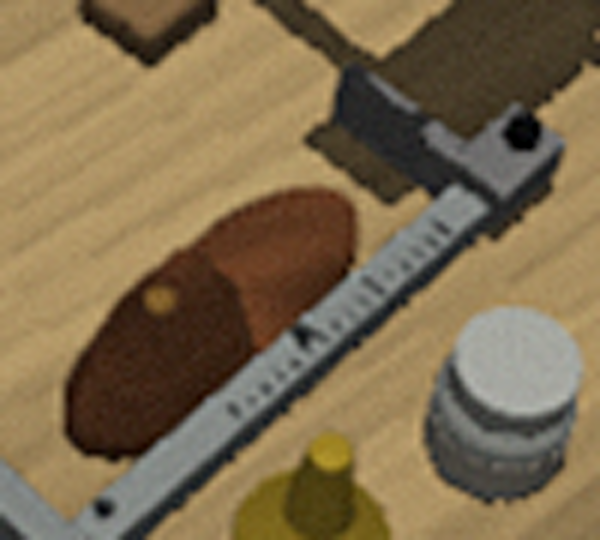

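View pics/c3t.png

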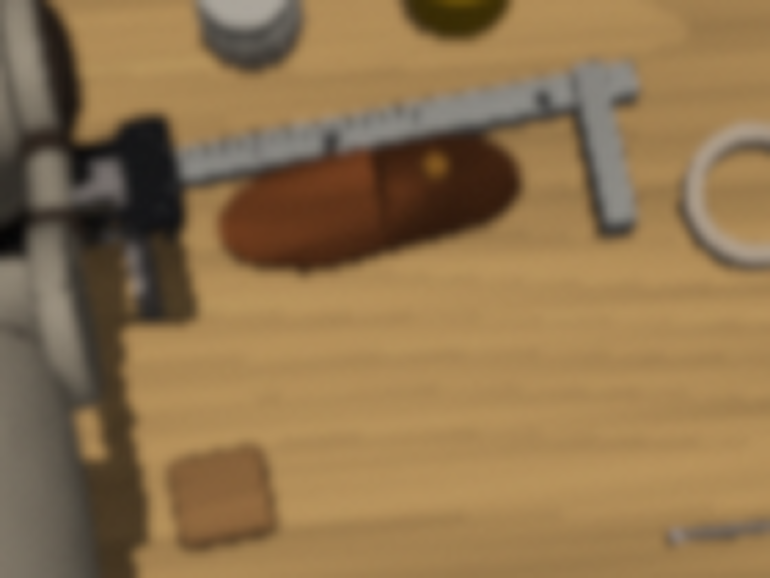

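The last lies flat along the fence, heel about 40 mm short of the stop, and the heel block is untouched. Now the jaw.

```bash
python3 - <<'E'
from h import *
X=-.055
bot.line_to(w(X,.335,.015),max_speed=.12); print(F().round(1))
for y in [.30,.28,.26,.245,.235]:
    bot.line_to(w(X,y,.015),max_speed=.06); f=F(); print(y,f.round(1),g(bot.current_ee_pos()).round(4))
    if f[1]>25: break
else:
  while y>.21:
    y-=.002; bot.line_to(w(X,y,.015),max_speed=.03); f=F(); print(round(y,3),f.round(1),g(bot.current_ee_pos()).round(4))
    if f[1]>15: break
print(bot.current_clock()); s=snap('scene','s4')
E
```

```text
[ 0.5 -0.6  0.3]
0.3 [-0.3  0.8 -0. ] [-0.0551  0.2998]
0.28 [ 0.8 -0.5  0.3] [-0.0549  0.2794]
0.26 [-0.5  1.3 -0.9] [-0.0549  0.2593]
0.245 [-0.1 -0.7  1.1] [-0.055   0.2445]
0.235 [ 0.6  0.5 -0.1] [-0.055   0.2346]
0.233 [0.3 1.5 0.8] [-0.055   0.2332]
0.231 [0.6 3.6 0.5] [-0.055   0.2311]
0.229 [0.7 2.  0.6] [-0.055   0.2289]
0.227 [1.  3.3 0.1] [-0.055   0.2268]
0.225 [-0.   3.1  0.5] [-0.055   0.2248]
0.223 [-0.7  3.3 -0.5] [-0.055   0.2228]
0.221 [-0.6  2.8 -0. ] [-0.055   0.2208]
0.219 [0.6 4.5 0.2] [-0.055   0.2194]
0.217 [ 1.3 12.7  1.6] [-0.055   0.2192]
0.215 [ 0.7 20.6  3.5] [-0.0551  0.2191]
16.4417
```

```bash
python3 - <<'E'
from h import *
X=-.055
bot.line_to(w(X,.26,.015)); bot.line_to(w(X,.27,.15),max_speed=.2); bot.goto(w(-.1,.36,.2),rot(YAW,1))
a=snap('scene','s5'); b=snap('top','t5'); print(bot.current_clock(),F().round(1))
A=cv2.resize(a['pixels'][190:290,240:345],(525,500),interpolation=cv2.INTER_CUBIC)
B=cv2.resize(b['pixels'][150:195,230:325],None,fx=8.4,fy=8.4,interpolation=cv2.INTER_CUBIC)
cv2.imwrite('pics/c5.png',A); cv2.imwrite('pics/c5t.png',B)
E
```

```text
18.3917 [-0.5 -0.7 -0.4]
```

View pics/c5.png

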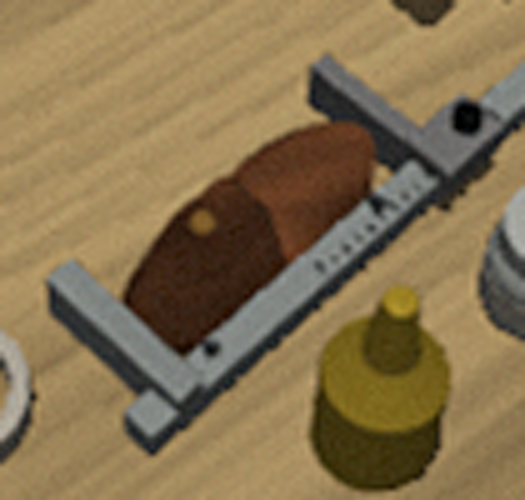

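View pics/c5t.png

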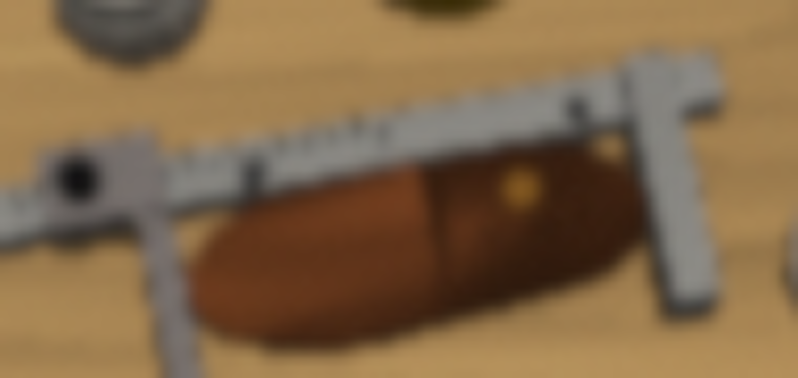

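```bash
python3 - <<'E'
from h import *
for n in('t3','t5','s3','s5'):
    c=load(n); im=c['pixels'].astype(int); b,gn,r=im[...,0],im[...,1],im[...,2]
    m=((r>1.75*gn)&(r>25)).astype(np.uint8)
    k,l,st,ce=cv2.connectedComponentsWithStats(m)
    t=n[0]=='t'
    box=(200,340,145,250) if t else (225,375,165,285)
    i=max((i for i in range(1,k) if box[0]<ce[i][0]<box[1] and box[2]<ce[i][1]<box[3]),key=lambda i:st[i,4])
    ys,xs=np.where(l==i); 
    P=np.array([g(p2w(c,x,y,.015)) for x,y in zip(xs,ys)]); ev,V=np.linalg.eigh(np.cov(P.T)); v=V[:,1]*np.sign(V[1,1])
    print(n,len(P),P.mean(0).round(4),'angle',np.arctan2(-v[0],v[1]).round(4),'extent',P.min(0).round(4),P.max(0).round(4))
E
```

```text
t3 723 [-0.0323  0.1414] angle 0.0051 extent [-0.063   0.0494] [-0.0015  0.2273]
t5 710 [-0.0325  0.0981] angle 0.0023 extent [-0.0628  0.0044] [-0.0025  0.1833]
s3 107 [-0.0156  0.161 ] angle 0.1678 extent [-0.0542  0.076 ] [-0.0038  0.2334]
s5 85 [-0.0096  0.0628] angle -0.0418 extent [-0.0278  0.0119] [-0.0031  0.129 ]
```

The last stays parallel to the fence (within about 0.005 rad) and did not shift sideways during the jaw push. It is seated and the robot is clear of everything, so I hand in.

```bash
python3 -c "
from workcell import bot
print(bot.job_done(),bot.current_clock())"
```

```text
the job is handed in; nothing more can be done
the job is handed in; nothing more can be done
```

The short last lies flat along the fence with its heel against the stop and the jaw shut on its toe. I handed the job in after roughly 18 s on the robot clock. No bystander moved in the close-up pictures, though they did not show every bystander.

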